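# Jars into the crate, plug cover up to the camera

## Robot

A 6-joint arm with a two-finger parallel gripper is mounted at the origin on the work surface. World frame = base frame: x ahead of the robot, y to its left, z up, the work surface at z = 0. Lengths are in mm, angles in rad, forces in N, time in s.
With the tool pointing down it reaches from about 250 to 800 mm from the base axis. Payload 3.9 kg.
Tool frame: the origin (TCP) lies at the very end of the fingers, on their centre line; the grasp point (between the pads) lies 19 mm behind it (manip.pinch_z is the distance from the TCP to the grasp point, in mm); z points along the fingers, y is the line along which they close (so a half turn about z gives the same grasp; the last joint's range is limited). The gripper opens to 85 mm and grips with 20 to 120 N. Pads are 22 mm wide; open, the fingers measure 114 mm over their backs; the gripper's body (76 mm by 85 mm) begins 54 mm behind the grasp point. The pads swing forward as they close: fully open they stand 13 mm farther back than shut.
Start: joints at [-1.241, 0.26, -0.138, 1.173, 0, 1.571], TCP at [170.018, -496.698, 231.304] pointing down, gripper open.
Joint ranges: [-2.78, 2.78], [-0.83, 1.72], [-1.28, 1.37], [-1.9, 2.12], [-1.57, 1.48], [-3.14, 3.14]. Speed limits (rad/s): [2.57, 2.57, 3.14, 3.14, 3.14, 3.14].

## Interface

Orientations are given as a unit quaternion [w, x, y, z].
In Python, from plant import manip gives the robot as it stands.
- The arm moves only by the tool arm_command, never from a script. Its argument "motion" is one flat list of numbers, 7 for each row, row after row: the shift along the tool's x, y, z in units of 0.15 m (1.0 is 0.15 m), then the turn, a rotation vector about the tool's x, y, z in units of 1.5 rad (1.0 is 1.5 rad), then the opening, from 0 (shut) to 1 (fully open). In form: [dx, dy, dz, rx, ry, rz, claw, dx, dy, dz, rx, ry, rz, claw, ...]. A call has 1 to 20 rows; each row is the pose to reach, as a shift and turn from the pose commanded when the call began, along the tool's axes at that moment; what a row does not reach only later rows make up. A row lasts 1/8 s, in which the tool goes at most 62.5 mm and 10.7 degrees, less where a joint would pass 70% of its speed; a pose out of reach is approached as far as the arm can. A call with a number of a shift or a turn outside -1 to 1 is refused whole. A call with a gripper value outside its range is refused whole. The fingers move at their own pace and stop on an object; "force" is the grip in N (left out, the last holds). Time passes only in rows, so rows that repeat a pose let the fingers close. It gives the time, the measured TCP pose, the force, the opening and the grip force at its end, in the units of the state.
- manip.state(): the state, without advancing time (a new reading comes with each control period).
- manip.capture(name): name is "scene" or "top" or "wrist"; returns (picture, depth): 480x640x3 uint8, red, green, blue; 480x640 float32, mm along the optical axis (not along the pixel's ray), 0 where there is no reading.
- manip.camera_model(name): a dict with "mtx" (3x3 intrinsics, pixels), "rvec" (rotation vector, rad) and "tvec" (3), from world to camera coordinates, as OpenCV has them. Camera axes: x right, y down, z forward; pixel columns grow to the right and rows downward; lengths in mm; the calibration is good to about 2 mm. A picture is of the moment at which its call begins: read the wrist's pose just before it. camera_model takes no time and is no camera call; for the wrist camera it gives the pose at the moment of the call.
- manip.job_done(): hands the job in; it is judged then, once.
The state is a dict: "t": time; "joint_pos": joint angles; "dq": joint speeds; "joint_torque": joint torques, N m; "position": TCP position; "eef_rot": TCP orientation; "wrist_force": force on the tool from outside, world axes, zero at the start; "wrist_torque": the same for the moment, N m; "width": opening from 0.0 (shut) to 1.0 (fully open); "gripper_force": force on a finger pad.
Only numpy, scipy, OpenCV 4.12 (cv2) and the standard library are available. Lean on these libraries where they do the work, as an engineer would, in place of code of your own. Each camera call takes 0.05 s, during which the arm holds its last target. There are 200 camera calls.

## Task

The plywood crate is for supplement jars only: set the two jars that stand loose on the shelf upright, one each in an empty cell of the crate (set down, not dropped), and only then pick the grey timer plug cover out of the crate. Hold it up in the air for the camera, the centre of its dial on the lens axis 13 cm in front of the lens, the dial squarely facing the lens and the cover right way up as the camera sees it, and finish still holding it there, motionless. Leave the jars already in the crate and everything else on the shelf where they are.

Things in the scene. Friction and masses are not known exactly. Their poses are not given: they have to be found in the camera images.
- crate: Open plywood crate, fixed to the shelf, 172 (x) x 256 (y) x 50 (z) mm, walls and dividers 4 mm thick and as high as the crate, floor 4 mm thick. 2 x 3 square cells, 80 mm clear; cell centres at x = -42 or +42 mm and y = -84, 0 or +84 mm in the crate's frame. Origin: centre of its underside, z up. Three cells hold something at the start (two jars and the plug cover), three are empty
- jar_a: Closed white supplement jar with screw cap, 48 mm diameter, 100 mm tall, about 150 g (may be 30 percent off), standing loose on the shelf at the robot's left of the crate. Origin: centre of its underside, z up along its axis
- jar_b: A second loose jar like jar_a, also to the left of the crate
- jar_c: A third jar like jar_a, already standing in a cell of the crate, to be left there
- jar_d: A fourth jar like jar_a, already standing in another cell of the crate, to be left there
- cover: Grey plastic timer plug cover, an upright box 36 (x) x 50 (y) x 90 (z) mm, about 120 g (may be 30 percent off), standing in a cell of the crate. Its front (+x face) has a black round dial of 34 mm diameter, 4 mm proud, with a white face; its back (-x) has two small black pin dots. The dial roughly faces away from the robot at the start. Origin: centre of its underside, z up to its top
- dial (a point): Centre of the dial's surface on the cover: x = 22, y = 0, z = 38 mm in the cover's frame; axes as the cover's
- cover_back (a point): Point on the cover's back face: x = -18, y = 0, z = 38 mm in the cover's frame
- cam_head: Black camera head, 70 mm wide and 50 mm high, fixed on a steel post (16 mm thick, behind the lens) and a 110 x 100 mm foot, at the robot's right of the crate. Origin: middle of the lens's front. It looks along its own -x, roughly towards the robot and 30 degrees (0.524 rad) downwards; +y is across, +z up in its picture. A cover shown as wanted has its x, y and z axes along the camera head's x, y and z axes
- view (a point): The point on the lens axis 130 mm in front of the lens (x = -130 mm in the camera head's frame), about 220 mm above the shelf, where the centre of the dial is to be held; axes as the camera head's
- bowl: Bystander: glass bowl, 110 mm diameter, 50 mm high, left of the jars. Origin: centre of its underside
- hide: Bystander: tan resin reptile hide, a dome about 150 mm across and 70 mm high, far left. Origin: centre of its underside
- keeper: Bystander: clear plastic cricket keeper with black lid, 106 x 186 mm, 124 mm high with its two tube ends, beyond the crate. Origin: centre of its underside
- tongs: Bystander: bamboo tongs 200 mm long, 33 mm wide, 12 mm high, lying between the robot and the crate. Origin: middle of its underside, x along its length
- dish: Bystander: shallow terracotta dish, 90 mm diameter, 25 mm high, between crate and camera. Origin: centre of its underside

How it is judged (in metres and radians):
On the way:
1. both loose jars stand released in cells of the crate, the cover still in its cell (z of jar_a in the frame of crate between 0 and 0.012 m and x of jar_a in the frame of crate between -0.08 and 0.08 m and y of jar_a in the frame of crate between -0.122 and 0.122 m and angle between each of jar_a, jar_b's own z axis and vertical below 0.12 rad and contact force between the fingers and jar_a below 0.05 N and z of jar_b in the frame of crate between 0 and 0.012 m and x of jar_b in the frame of crate between -0.08 and 0.08 m and y of jar_b in the frame of crate between -0.122 and 0.122 m and contact force between the fingers and jar_b below 0.05 N and z of cover in the frame of crate below 0.015 m and horizontal distance between cover and crate below 0.15 m), for 0.2 s.
At the end, for the whole second after the job is handed in: Loose jars upright (0.12 rad) on the floor of own cells, released; jars already there still standing; cover still and held by the fingers alone, dial centre within 20 mm of the view point, x and z axes within 0.17 rad of the camera head's, dial to the lens, right way up (z of jar_a in the frame of crate between 0 and 0.012 m and x of jar_a in the frame of crate between -0.08 and 0.08 m and y of jar_a in the frame of crate between -0.122 and 0.122 m and angle between each of jar_a, jar_b, jar_c, jar_d's own z axis and vertical below 0.12 rad and contact force between the fingers and jar_a below 0.05 N and z of jar_b in the frame of crate between 0 and 0.012 m and x of jar_b in the frame of crate between -0.08 and 0.08 m and y of jar_b in the frame of crate between -0.122 and 0.122 m and contact force between the fingers and jar_b below 0.05 N and distance between dial and view below 0.02 m and angle between the x axis of cover and the x axis of cam_head, either way round below 0.17 rad and angle between the z axis of cover and the z axis of cam_head, either way round below 0.17 rad and x of cover_back in the frame of cam_head below -0.14 m and z of cover in the frame of cam_head below -0.015 m and height (world z) of cover above 0.1 m and contact force between the fingers and cover above 1 N and contact force between cover and cam_head below 0.05 N and contact force between cover and crate below 0.05 N and linear speed of cover below 0.02 m/s and angular speed of cover below 0.15 rad/s); the arm keeps its last pose, push and grip.
It fails at once if a bystander on the shelf is shifted by more than 20 mm (distance of any of bowl, hide, keeper, tongs, dish from where it was at the start of the episode above 0.02 m).
It fails at once if a jar that was already in the crate is moved by more than 30 mm (distance of any of jar_c, jar_d from where it was at the start of the episode above 0.03 m).
It fails at once if a loose jar is dropped: off the fingers with its foot more than 35 mm above the shelf ((z of jar_a in the frame of crate above 0.035 m and contact force between the fingers and jar_a below 0.02 N) or (z of jar_b in the frame of crate above 0.035 m and contact force between the fingers and jar_b below 0.02 N)).
It also fails if it takes over 72 s, if anything falls off the work surface, if the arm or the gripper's body presses on something with over 40 N, if the wrist force passes 120 N, or if a joint passes its speed limit or range.

## Working session

There is one attempt and no reset: what is moved stays moved. The work goes in short steps, Python scripts to look and compute and a tool call to move; the robot and the scene stay as the last step left them, time stands still between calls to the robot, and variables do not carry over. Pictures are saved under pics/ and viewed, at most 10 in all, crops included, and the job is handed in when it is done.

Besides the shell and the picture viewer there is one more tool, called after "Call:" as name(argument=value, ...) on one line, values as JSON. arm_command: Moves the arm, as the interface text tells. Its arguments: {"type":"object","properties":{"motion":{"type":"array","items":{"type":"number"}},"force":{"type":"number"}},"required":["motion"]}

```bash
ls; mkdir -p pics; python3 - <<'E'
from plant import manip
import cv2
s=manip.state();print({k:s[k] for k in('t','position','eef_rot','width')})
for n in('scene','top'):
    im,d=manip.capture(n);cv2.imwrite(f'pics/{n}0.png',im[:,:,::-1]);
    import numpy as np;np.savez(f'{n}0.npz',im=im,d=d)
    print(n,manip.camera_model(n),(d>0).mean())
E
```

```text
pics
{'t': 0.0, 'position': array([ 169.79379759, -496.04300923,  230.44520352]), 'eef_rot': array([-9.91249006e-04,  9.86433619e-01,  1.64157559e-01, -1.69633845e-04]), 'width': 1.000689476405353}
scene {'mtx': array([[484.2537436 ,   0.        , 319.37609088],
       [  0.        , 484.2537436 , 242.62934797],
       [  0.        ,   0.        ,   1.        ]]), 'rvec': array([ 2.00990991,  1.19115198, -0.54356493]), 'tvec': array([-344.46471122, -161.54375354, 1788.74268133])} 0.993154296875
top {'mtx': array([[481.94431964,   0.        , 308.09351371],
       [  0.        , 481.94431964, 237.91262865],
       [  0.        ,   0.        ,   1.        ]]), 'rvec': array([ 2.02484468, -2.17245395,  0.25230604]), 'tvec': array([ 104.59031392,  596.34063132, 1112.07231238])} 0.9959244791666667
```

View pics/scene0.png

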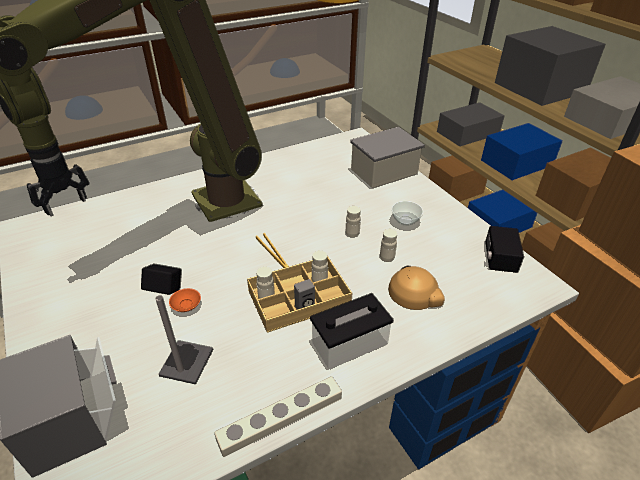

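View pics/top0.png

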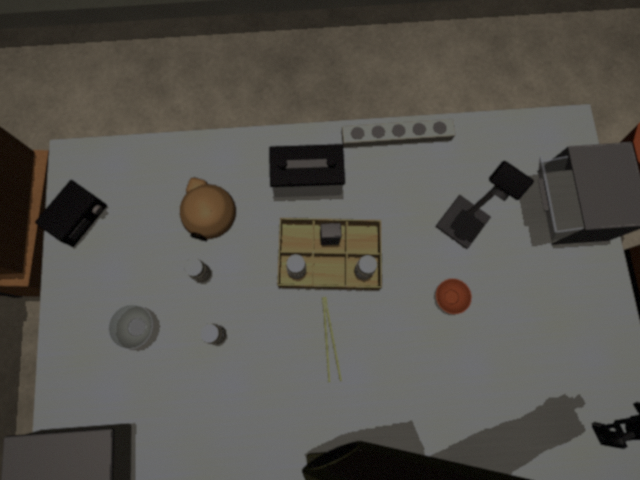

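The scene view shows the crate at (300,290), the loose jars at (353,220) and (388,245), and the camera head at (160,278). In the top view the crate spans (278..382, 218..290). Its jars are at (296,266) and (367,266), and the cover is at (331,232). The loose jars are at (196,268) and (211,334), the foot at (462,220) and the head at (511,180).

```bash
cat > h.py <<'E'
import numpy as np, cv2
from scipy.spatial.transform import Rotation as R
from plant import manip
def cloud(d,m):
    v,u=np.indices(d.shape); K=m['mtx']
    p=np.stack([(u-K[0,2])/K[0,0]*d,(v-K[1,2])/K[1,1]*d,d],-1)
    Rm=cv2.Rodrigues(np.array(m['rvec']))[0]
    return (p-np.array(m['tvec']))@Rm
def rect(xy): return cv2.minAreaRect(xy.astype(np.float32))
E
python3 - <<'E'
from h import *
P={}
for n in('top','scene'):
    z=np.load(n+'0.npz');P[n]=cloud(z['d'].astype(float),manip.camera_model(n)),z['im'],z['d']
def box(n,u0,u1,v0,v1,zl,zh,tag):
    C,im,d=P[n];c=C[v0:v1,u0:u1].reshape(-1,3);c=c[(d[v0:v1,u0:u1].ravel()>0)&(c[:,2]>zl)&(c[:,2]<zh)]
    if len(c)<5: print(tag,n,len(c));return
    print(tag,n,len(c),'mean',c.mean(0).round(1),'min',c.min(0).round(),'max',c.max(0).round(),'rect',[np.round(q,1) for q in rect(c[:,:2])]);return c
print('table',P['top'][0][380:400,240:260,2].mean(),P['scene'][0][180:190,300:310,2].mean())
box('top',265,395,205,300,42,60,'crate rim')
box('top',280,315,250,285,95,120,'jar left')
box('top',350,385,250,285,95,120,'jar right')
box('top',315,348,215,250,80,110,'cover top')
box('top',180,212,250,285,90,115,'loose far')
box('top',195,228,318,350,90,115,'loose near')
box('top',430,490,190,250,2,25,'foot')
box('top',485,540,155,205,200,400,'head')
box('scene',135,190,258,300,200,400,'head')
box('top',300,350,290,390,4,30,'tongs')
box('top',430,475,275,320,5,40,'dish')
box('top',265,350,140,195,50,150,'keeper')
E
```

```text
table 11.004526429319268 0.4370329155902965
crate rim top 1154 mean [568.3   7.5  48.8] min [ 471. -124.   42.] max [666. 143.  60.] rect [array([569.3,  10.8]), array([255.6, 173.5]), np.float64(84.6)]
jar left top 267 mean [535.8  96.6 105.1] min [515.  76.  95.] max [557. 117. 111.] rect [array([536.2,  96.6]), array([40. , 42.4]), np.float64(86.0)]
jar right top 267 mean [521.9 -72.  105.3] min [501. -93.  96.] max [543. -52. 113.] rect [array([522.2, -71.7]), array([39.9, 41.9]), np.float64(82.4)]
cover top top 325 mean [611.3   6.6  94.5] min [594. -19.  81.] max [633.  31. 102.] rect [array([612.5,   6. ]), array([48.9, 37.6]), np.float64(85.8)]
loose far top 274 mean [544.8 336.4 101.1] min [524. 316.  90.] max [566. 357. 107.] rect [array([545. , 336.5]), array([42.2, 40.9]), np.float64(2.7)]
loose near top 295 mean [389.8 302.5 101. ] min [369. 282.  91.] max [411. 325. 108.] rect [array([390.2, 303. ]), array([41.5, 41.5]), np.float64(43.7)]
foot top 2338 mean [ 634.2 -336.6   10. ] min [ 556. -427.    2.] max [ 726. -250.   23.] rect [array([ 640.6, -338.4]), array([157.2, 169.2]), np.float64(82.8)]
head top 1148 mean [ 628.3 -336.4  324.1] min [ 593. -378.  282.] max [ 682. -301.  342.] rect [array([ 631.7, -337.1]), array([79.9, 62.8]), np.float64(32.7)]
head scene 1083 mean [ 652.6 -349.8  316.2] min [ 596. -392.  266.] max [ 685. -303.  340.] rect [array([ 640.3, -347.3]), array([71.4, 66.6]), np.float64(45.0)]
tongs top 1181 mean [356.5  35.7   7.9] min [238. -29.   4.] max [484. 106.  20.] rect [array([360.5,  38.3]), array([123.1, 239.4]), np.float64(86.0)]
dish top 1064 mean [ 441.2 -289.4   16.2] min [ 382. -349.    5.] max [ 498. -230.   31.] rect [array([ 440.1, -289.4]), array([115. , 110.7]), np.float64(85.8)]
keeper top 3422 mean [773.5  53.4 104.4] min [725. -41.  50.] max [837. 147. 131.] rect [array([781.1,  52.8]), array([186.3, 108.1]), np.float64(88.2)]
```

```bash
python3 - <<'E'
from h import *
im,d=manip.capture('top');ims,ds=manip.capture('scene')
A=cloud(d.astype(float),manip.camera_model('top'))[155:205,485:540].reshape(-1,3)
B=cloud(ds.astype(float),manip.camera_model('scene'))[255:302,135:190].reshape(-1,3)
rng=np.random.default_rng(0)
for n,c in(('top',A),('scene',B)):
    c=c[(c[:,2]>255)&(c[:,2]<400)&(abs(c[:,0]-640)<80)&(abs(c[:,1]+345)<80)]
    for k in range(3):
        best=None
        for _ in range(1500):
            q=c[rng.choice(len(c),3,False)];m=np.cross(q[1]-q[0],q[2]-q[0]);l=np.linalg.norm(m)
            if l<200: continue
            m/=l;I=abs((c-q[0])@m)<2.0
            if best is None or I.sum()>best.sum():best=I
        p=c[best];o=p.mean(0);m=np.linalg.svd(p-o)[2][2];m*=np.sign(m[2])
        az=np.degrees(np.arctan2(m[1],m[0]));hor=np.array([-m[1],m[0],0])/np.hypot(*m[:2]);up=np.cross(m,hor)
        r=rect(np.c_[(p-o)@hor,(p-o)@up])
        cen=o+hor*r[0][0]+up*r[0][1]
        print(n,len(p),'n',m.round(3),'az',az.round(1),'tilt',np.degrees(np.arccos(m[2])).round(1),'cen',cen.round(1),'rect',np.round(r[1],1),round(r[2],1))
        c=c[~best]
        if len(c)<60:break
E
```

```text
top 668 n [-0.355  0.337  0.872] az 136.5 tilt 29.3 cen [ 629.3 -338.8  328.1] rect [69.1 48.9] 2.3
top 180 n [-0.476  0.46   0.75 ] az 136.0 tilt 41.4 cen [ 624.7 -334.1  321.7] rect [68.8 63.1] 2.2
top 106 n [-0.445  0.434  0.783] az 135.8 tilt 38.4 cen [ 626.8 -336.8  317.6] rect [70.  66.1] 1.5
scene 516 n [ 0.631 -0.573  0.522] az -42.2 tilt 58.5 cen [ 654.9 -360.   318.5] rect [70. 49.] 0.3
scene 198 n [0.662 0.75  0.004] az 48.6 tilt 89.8 cen [ 661.2 -321.2  307. ] rect [47.7 44.7] 58.2
scene 178 n [-0.351  0.332  0.875] az 136.6 tilt 28.9 cen [ 632.  -341.1  328.4] rect [64.6 50.8] 1.2
```

```bash
cat >> h.py <<'E'
YAW=np.radians(-42.7)
RC=(R.from_euler('z',YAW)*R.from_euler('y',-np.pi/6)).as_matrix()  # cam axes in columns
HC=np.array([639.5,-347,306.4])
E
python3 - <<'E'
from h import *
print(RC)
im,d=manip.capture('top');ims,ds=manip.capture('scene')
A=cloud(d.astype(float),manip.camera_model('top'))[140:215,470:555].reshape(-1,3)
B=cloud(ds.astype(float),manip.camera_model('scene'))[250:310,125:200].reshape(-1,3)
for c in(A,B):
    q=(c-HC)@RC; q=q[(abs(q)<[90,60,60]).all(1)]
    for x0 in range(-65,40,5):
        s=q[(q[:,0]>=x0)&(q[:,0]<x0+5)]
        if len(s):print(x0,len(s),'y',s[:,1].min().round(),s[:,1].max().round(),'z',s[:,2].min().round(),s[:,2].max().round())
    print()
g=R.from_quat(manip.state()['eef_rot'],scalar_first=True).as_matrix();print(g.round(3))
m=manip.camera_model('wrist');Rm=cv2.Rodrigues(np.array(m['rvec']))[0]
print('cam in tool',g.T@(-Rm.T@m['tvec']-manip.state()['position']),(g.T@Rm.T).round(3))
E
```

```text
[[ 0.63645471  0.67815967 -0.3674573 ]
 [-0.5873035   0.7349146   0.33907983]
 [ 0.5         0.          0.8660254 ]]
-45 11 y -12.0 16.0 z 2.0 22.0
-40 47 y -19.0 16.0 z 0.0 22.0
-35 47 y -18.0 16.0 z 3.0 21.0
-30 52 y -28.0 29.0 z -1.0 23.0
-25 93 y -35.0 33.0 z -12.0 27.0
-20 101 y -35.0 34.0 z -4.0 30.0
-15 101 y -35.0 34.0 z -19.0 31.0
-10 101 y -36.0 34.0 z -9.0 30.0
-5 102 y -35.0 34.0 z -18.0 30.0
0 103 y -35.0 34.0 z -18.0 30.0
5 103 y -36.0 34.0 z -6.0 30.0
10 103 y -35.0 34.0 z -16.0 30.0
15 103 y -35.0 34.0 z -8.0 30.0
20 85 y -34.0 33.0 z -15.0 28.0

-25 15 y -17.0 34.0 z -24.0 24.0
-20 44 y -28.0 35.0 z -17.0 25.0
-15 37 y -34.0 35.0 z -21.0 25.0
-10 45 y -29.0 36.0 z -59.0 25.0
-5 54 y -29.0 35.0 z -59.0 25.0
0 83 y -30.0 35.0 z -60.0 25.0
5 73 y -32.0 35.0 z -56.0 25.0
10 41 y -33.0 36.0 z -46.0 25.0
15 74 y -35.0 36.0 z -26.0 25.0
20 530 y -35.0 36.0 z -25.0 25.0
25 136 y -33.0 32.0 z -23.0 23.0

[[ 0.946  0.324 -0.   ]
 [ 0.324 -0.946  0.001]
 [-0.    -0.001 -1.   ]]
cam in tool [  82.40957258    0.37626661 -142.58318846] [[ 0.001 -0.948 -0.319]
 [ 1.     0.001 -0.001]
 [ 0.001 -0.319  0.948]]
```

```bash
python3 - <<'E'
from h import *
ims,ds=manip.capture('scene')
B=cloud(ds.astype(float),manip.camera_model('scene')).reshape(-1,3)
for c0 in((389.8,302.5),(544.8,336.4)):
    q=B[(np.hypot(B[:,0]-c0[0],B[:,1]-c0[1])<45)&(B[:,2]>3)]
    for z in range(0,110,8):
        s=q[(q[:,2]>=z)&(q[:,2]<z+8)]
        if len(s)>3:
            # width across the viewing direction
            cp=np.array([0,0]);m=manip.camera_model('scene');Rm=cv2.Rodrigues(np.array(m['rvec']))[0]
            o=(-Rm.T@m['tvec'])[:2];w=(c0-o)/np.linalg.norm(c0-o);l=np.array([-w[1],w[0]])
            a=(s[:,:2]-c0)@l;b=(s[:,:2]-c0)@w
            print(z,len(s),'across',a.min().round(1),a.max().round(1),'near',b.min().round(1))
    print()
E
```

```text
0 55 across -42.6 42.6 near -40.6
8 21 across -25.3 18.3 near -29.0
16 25 across -21.7 18.4 near -27.7
24 28 across -24.6 19.2 near -27.1
32 23 across -24.1 19.4 near -26.6
40 32 across -26.4 20.0 near -30.5
48 25 across -26.1 16.6 near -29.3
56 35 across -25.6 20.4 near -28.3
64 37 across -25.3 21.4 near -26.8
72 29 across -21.3 21.0 near -25.2
80 24 across -20.9 18.4 near -23.7
88 23 across -23.5 18.8 near -25.8
96 89 across -23.3 19.0 near -26.3
104 4 across -13.7 6.9 near -21.9

0 37 across -39.2 40.8 near -41.6
8 33 across -25.3 19.1 near -28.4
16 26 across -24.8 19.9 near -25.8
24 34 across -26.7 21.4 near -29.2
32 28 across -25.8 18.1 near -30.1
40 27 across -25.3 18.9 near -29.2
48 33 across -26.4 19.6 near -26.2
56 37 across -26.6 20.8 near -27.7
64 35 across -25.3 19.3 near -28.4
72 37 across -24.6 18.3 near -26.4
80 25 across -23.3 16.4 near -24.9
88 25 across -22.9 17.1 near -24.6
96 107 across -22.4 18.3 near -23.2
```

```bash
python3 - <<'E'
import cv2
im=cv2.imread('pics/scene0.png');cv2.imwrite('pics/crop.png',cv2.resize(im[190:320,230:420],None,fx=4,fy=4,interpolation=cv2.INTER_CUBIC))
E
```

```text
(no output)
```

View pics/crop.png

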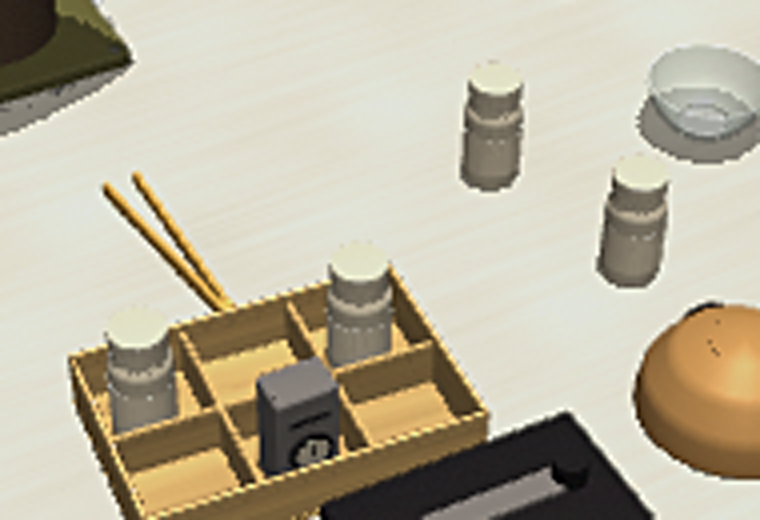

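The crop shows the jar bodies up to about 3/4 of their height, with a slightly narrower cap above. The cover's dial faces away from the robot, and the empty cells are far-left, far-right and near-middle.

```bash
cat >> h.py <<'E'
def go(p,xaz=None,Rm=None):
    """print the units from the present pose to p, tool down with tool x at azimuth xaz (deg) or rotation Rm"""
    s=manip.state();g=R.from_quat(s['eef_rot'],scalar_first=True)
    if Rm is None:
        a=np.radians(xaz);Rm=np.c_[[np.cos(a),np.sin(a),0],[np.sin(a),-np.cos(a),0],[0,0,-1]]
    print('t',s['t'],'pos',s['position'].round(1),'q',np.round(s['joint_pos'],2),'w',round(s['width'],3),'F',round(s['gripper_force'],1))
    print('shift',(g.inv().apply(np.array(p)-s['position'])/150).round(3),'turn',((g.inv()*R.from_matrix(Rm)).as_rotvec()/1.5).round(3))
E
```

Call:
arm_command(motion=[0.9,0,0,0,0,0.22,1,0.9,0,0,0,0,0.22,1,0.9,0,0,0,0,0.22,1,0.9,0,0,0,0,0.22,1], force=40)

```text
t: 0.85
position: [298.3, -452.7, 231.2]
eef_rot: [0.0, 1.0, 0.001, -0.0]
wrist_force: [-0.2, -0.2, 0.4]
width: 1.001
gripper_force: 0.0
```

```bash
python3 - <<'E'
from h import *
go((390,303,200),0)
E
```

```text
t 0.85 pos [ 298.3 -452.7  231.2] q [-0.99  0.29 -0.1   1.18 -0.    2.15] w 1.001 F 0.0
shift [ 0.626 -5.036  0.207] turn [0.    0.    0.002]
```

Call:
arm_command(motion=[0,-1,0,0,0,-0.99,1,0,-1,0,0,0,-0.99,1,0,-1,0,0,0,-0.99,1,0,-1,0,0,0,-0.99,1,0,-1,0,0,0,-0.99,1,0,-1,0,0,0,-0.99,1,0,-1,0,0,0,-0.99,1,0,-1,0,0,0,-0.99,1,0,-1,0,0,0,-0.99,1])

```text
t: 1.98
position: [296.5, -303.7, 231.4]
eef_rot: [-0.0, 0.738, 0.675, -0.0]
wrist_force: [0.1, -0.0, -1.0]
width: 1.0
gripper_force: 0.0
```

Call:
arm_command(motion=[1,0.26,0,0,0,0,1,1,0.26,0,0,0,0,1,1,0.26,0,0,0,0,1,1,0.26,0,0,0,0,1])

```text
t: 2.48
position: [349.4, -156.0, 231.4]
eef_rot: [0.0, 0.737, 0.676, -0.0]
wrist_force: [-0.2, 0.3, -0.6]
width: 0.997
gripper_force: 0.0
```

Call:
arm_command(motion=[1,0,0,0,0,0,1,1,0,0,0,0,0,1,1,0,0,0,0,0,1,1,0,0,0,0,0,1])

```text
t: 2.98
position: [362.5, -7.5, 231.4]
eef_rot: [0.0, 0.737, 0.676, -0.0]
wrist_force: [0.0, -0.5, 0.3]
width: 1.0
gripper_force: 0.0
```

Call:
arm_command(motion=[1,0,0,0,0,0,1,1,0,0,0,0,0,1,1,0,0,0,0,0,1,1,0,0,0,0,0,1])

```text
t: 3.48
position: [376.2, 141.5, 231.2]
eef_rot: [0.0, 0.737, 0.676, -0.0]
wrist_force: [0.1, 0.3, 0.6]
width: 1.001
gripper_force: 0.0
```

Call:
arm_command(motion=[1,0,0,0,0,-0.52,1,1,0,0,0,0,-0.52,1,1,0,0,0,0,-0.52,1,1,0,0,0,0,-0.52,1,1,0,0,0,0,-0.52,1,1,0,0,0,0,-0.52,1])

```text
t: 4.22
position: [388.8, 289.8, 231.3]
eef_rot: [0.0, 0.427, 0.904, -0.0]
wrist_force: [0.9, -1.0, -0.3]
width: 0.998
gripper_force: 0.0
```

```bash
python3 - <<'E'
from h import *
go((390,303,48),130)
s=manip.state();im,d=manip.capture('wrist');m=manip.camera_model('wrist')
cv2.imwrite('pics/w1.png',im[:,:,::-1])
C=cloud(d.astype(float),m);q=C[(d>0)&(C[:,:,2]>90)&(C[:,:,2]<112)&(np.hypot(C[:,:,0]-390,C[:,:,1]-303)<60)]
print(len(q),q.mean(0),rect(q[:,:2]) if len(q)>5 else '')
E
```

```text
t 4.225 pos [388.8 289.8 231.3] q [ 0.64  0.19 -0.23  1.15 -0.    1.52] w 0.998 F 0.0
shift [0.063 0.063 1.222] turn [-0.     0.    -0.006]
2288 [389.85436049 305.15885353  99.66880478] ((390.6504821777344, 304.474365234375), (42.233314514160156, 42.34720993041992), 86.77828979492188)
```

Call:
arm_command(motion=[0.067,0.069,0.3,0,0,0,1,0.067,0.069,0.6,0,0,0,1,0.067,0.069,0.9,0,0,0,1,0.067,0.069,0.9,0,0,0,1])

```text
t: 4.78
position: [387.1, 303.0, 93.7]
eef_rot: [-0.002, 0.425, 0.905, -0.004]
wrist_force: [0.4, -1.0, 0.5]
width: 1.0
gripper_force: 0.0
```

Call:
arm_command(motion=[0,0,0.2,0,0,0,1,0,0,0.32,0,0,0,1,0,0,0.32,0,0,0,1,0,0,0.32,0,0,0,0,0,0,0.32,0,0,0,0,0,0,0.32,0,0,0,0,0,0,0.32,0,0,0,0,0,0,0.32,0,0,0,0,0,0,0.32,0,0,0,0,0,0,0.32,0,0,0,0])

```text
t: 6.02
position: [390.5, 306.3, 49.9]
eef_rot: [0.001, 0.425, 0.905, 0.001]
wrist_force: [-1.3, -2.0, 6.0]
width: 0.546
gripper_force: 40.2
```

```bash
python3 - <<'E'
from h import *
print(manip.state()['wrist_force'].round(1))
go((618.4,90.8,200),130)
E
```

```text
[-1.3 -2.   6. ]
t 6.025 pos [390.5 306.3  49.9] q [ 0.67  0.36 -0.51  0.69 -0.    1.54] w 0.546 F 40.2
shift [-2.077  0.252 -1.   ] turn [ 0.002  0.    -0.003]
```

Call:
arm_command(motion=[0,0,-0.3,0,0,0,0,0,0,-0.7,0,0,0,0,0,0,-1,0,0,0,0,0,0,-1,0,0,0,0])

```text
t: 6.52
position: [392.1, 307.7, 202.7]
eef_rot: [0.002, 0.425, 0.905, 0.004]
wrist_force: [-0.1, 0.8, -2.0]
width: 0.54
gripper_force: 42.7
```

Call:
arm_command(motion=[-0.3,0.04,0,0,0,0,0,-0.65,0.09,0,0,0,0,0,-1,0.14,0,0,0,0,0,-1,0.14,0,0,0,0,0])

```text
t: 7.02
position: [503.5, 201.4, 196.8]
eef_rot: [-0.0, 0.427, 0.904, -0.001]
wrist_force: [-0.8, 0.8, -0.9]
width: 0.54
gripper_force: 42.7
```

Call:
arm_command(motion=[-0.35,0.04,0,0,0,0,0,-0.7,0.09,0,0,0,0,0,-1,0.13,0,0,0,0,0,-1,0.13,0,0,0,0,0,-1,0.13,0,0,0,0,0])

```text
t: 7.65
position: [611.2, 101.8, 197.2]
eef_rot: [-0.001, 0.424, 0.906, -0.001]
wrist_force: [0.1, -0.1, -1.5]
width: 0.545
gripper_force: 42.7
```

```bash
python3 - <<'E'
from h import *
go((618.7,94.8,56),130)
im,d=manip.capture('wrist');C=cloud(d.astype(float),manip.camera_model('wrist'))
cv2.imwrite('pics/w2.png',im[:,:,::-1])
E
```

```text
t 7.65 pos [611.2 101.8 197.2] q [0.16 0.44 0.04 1.18 0.   1.04] w 0.545 F 42.7
shift [-0.07   0.011  0.941] turn [-0.002 -0.001 -0.002]
```

View pics/w2.png

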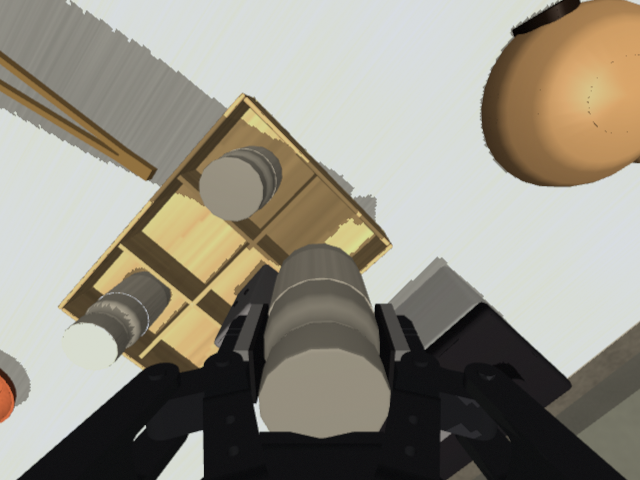

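The wrist view shows the jar upright between the fingers (320,350), about over the empty far-left cell. Crate jars are at (240,180) and (115,310), and nothing is in the way.

Call:
arm_command(motion=[-0.07,0.011,0,0,0,0,0,-0.07,0.011,0.2,0,0,0,0,-0.07,0.011,0.5,0,0,0,0,-0.07,0.011,0.75,0,0,0,0,-0.07,0.011,0.85,0,0,0,0,-0.07,0.011,0.9,0,0,0,0,-0.07,0.011,0.93,0,0,0,0,-0.07,0.011,0.93,0,0,0,0])

```text
t: 8.7
position: [621.5, 94.2, 59.8]
eef_rot: [0.001, 0.424, 0.905, 0.0]
wrist_force: [-0.5, 0.1, -1.8]
width: 0.544
gripper_force: 42.7
```

Call:
arm_command(motion=[0,0,0.01,0,0,0,0,0,0,0.02,0,0,0,0,0,0,0.02,0,0,0,0])

```text
t: 9.07
position: [620.7, 94.1, 55.9]
eef_rot: [0.0, 0.425, 0.905, 0.0]
wrist_force: [0.6, -1.1, -1.1]
width: 0.542
gripper_force: 42.7
```

Call:
arm_command(motion=[0,0,0.012,0,0,0,0,0,0,0.02,0,0,0,0,0,0,0.02,0,0,0,0])

```text
t: 9.45
position: [621.0, 94.0, 54.0]
eef_rot: [0.001, 0.425, 0.905, 0.0]
wrist_force: [-1.8, -1.4, 5.7]
width: 0.54
gripper_force: 43.3
```

Call:
arm_command(motion=[0,0,0,0,0,0,0.6,0,0,0,0,0,0,0.7,0,0,0,0,0,0,0.76,0,0,0,0,0,0,0.76,0,0,0,0,0,0,0.76,0,0,-0.2,0,0,0,0.76,0,0,-0.5,0,0,0,0.76,0,0,-0.9,0,0,0,1,0,0,-0.95,0,0,0,1,0,0,-0.95,0,0,0,1])

```text
t: 10.7
position: [621.1, 94.1, 195.8]
eef_rot: [0.001, 0.424, 0.905, 0.0]
wrist_force: [0.2, -0.0, -0.2]
width: 1.001
gripper_force: 0.0
```

```bash
python3 - <<'E'
from h import *
go((545.5,336.5,48),130)
im,d=manip.capture('top');C=cloud(d.astype(float),manip.camera_model('top'))
for c in((619,95),(545.5,336.5)):
  q=C[(C[:,:,2]>85)&(C[:,:,2]<115)&(np.hypot(C[:,:,0]-c[0],C[:,:,1]-c[1])<40)]
  print(len(q),q.mean(0))
E
```

```text
t 10.7 pos [621.1  94.1 195.8] q [ 0.15  0.45  0.06  1.18 -0.    1.03] w 1.001 F 0.0
shift [1.565 0.645 0.985] turn [ 0.001  0.001 -0.003]
0 [nan nan nan]
281 [544.70277867 336.14266889 100.556561  ]<stdin>:6: RuntimeWarning: Mean of empty slice.
  ret = um.true_divide(
```

Call:
arm_command(motion=[0.35,0.14,0,0,0,0,1,0.785,0.322,0,0,0,0,1,0.785,0.322,0,0,0,0,1])

```text
t: 11.12
position: [579.8, 218.3, 192.7]
eef_rot: [-0.002, 0.422, 0.906, -0.001]
wrist_force: [0.2, -0.2, 0.0]
width: 1.001
gripper_force: 0.0
```

Call:
arm_command(motion=[0.35,0.14,0,0,0,0,1,0.785,0.322,0,0,0,0,1,0.785,0.322,0,0,0,0,1,0.785,0.322,0,0,0,0,1])

```text
t: 11.62
position: [543.8, 336.2, 193.7]
eef_rot: [-0.0, 0.424, 0.906, -0.001]
wrist_force: [-0.4, 0.0, -0.2]
width: 0.999
gripper_force: 0.0
```

```bash
python3 - <<'E'
from h import *
im,d=manip.capture('wrist');C=cloud(d.astype(float),manip.camera_model('wrist'))
q=C[(d>0)&(C[:,:,2]>90)&(C[:,:,2]<112)&(np.hypot(C[:,:,0]-545,C[:,:,1]-336)<45)]
print(len(q),q.mean(0),rect(q[:,:2]))
h=C[(d>0)&(C[:,:,2]>20)&(C[:,:,2]<85)&(C[:,:,0]>590)]
print('hide',len(h),h.min(0) if len(h) else '')
im,d=manip.capture('top');C=cloud(d.astype(float),manip.camera_model('top'))
q=C[(C[:,:,2]>85)&(C[:,:,2]<115)&(np.hypot(C[:,:,0]-619,C[:,:,1]-95)<40)];print(len(q),q.mean(0))
go((*rect(C[:1,:1,:2].reshape(-1,2))[0],48) if 0 else (545.2,337,48),130)
E
```

```text
2896 [546.34142468 338.4462033   99.82119765] ((547.3009643554688, 337.2662658691406), (42.27141189575195, 42.598854064941406), 5.65770149230957)
hide 14055 [590.01741892  84.17926677  20.00062055]
265 [618.65143573  91.22472363 104.56679319]
t 11.725 pos [544.5 335.1 194.5] q [ 0.55  0.47  0.09  1.19 -0.    1.43] w 1.002 F 0.0
shift [0.008 0.014 0.976] turn [-0.001  0.    -0.004]
```

```bash
python3 - <<'E'
from h import *
im,d=manip.capture('top');C=cloud(d.astype(float),manip.camera_model('top'))
h=C[(d>0)&(C[:,:,2]>15)&(C[:,:,2]<90)&(C[:,:,0]>575)&(C[:,:,1]>200)&(C[:,:,1]<420)]
for f in((590,375),(502,300)):
  print(f,np.hypot(*(h[:,:2]-f).T).min())
print(h.min(0),h.max(0))
E
```

```text
(590, 375) 54.26068879820514
(502, 300) 130.64251437648147
[630.1474696  245.61229493  15.01797751] [794.10129967 387.45682934  76.51923183]
```

Call:
arm_command(motion=[0.003,0.022,0,0,0,0,0.82,0.003,0.022,0.3,0,0,0,0.82,0.003,0.022,0.6,0,0,0,0.82,0.003,0.022,0.6,0,0,0,0.82])

```text
t: 12.28
position: [544.1, 336.7, 101.7]
eef_rot: [-0.002, 0.425, 0.905, -0.004]
wrist_force: [-0.9, 0.3, 0.5]
width: 0.822
gripper_force: 0.0
```

Call:
arm_command(motion=[0.005,0,0.2,0,0,0,0.82,0.005,0,0.37,0,0,0,0.82,0.005,0,0.37,0,0,0,0.82,0.005,0,0.37,0,0,0,0,0.005,0,0.37,0,0,0,0,0.005,0,0.37,0,0,0,0,0.005,0,0.37,0,0,0,0,0.005,0,0.37,0,0,0,0,0.005,0,0.37,0,0,0,0])

```text
t: 13.4
position: [547.5, 340.6, 52.5]
eef_rot: [0.001, 0.425, 0.905, 0.002]
wrist_force: [-1.1, -0.6, 6.4]
width: 0.545
gripper_force: 40.8
```

Call:
arm_command(motion=[0,0,-0.3,0,0,0,0,0,0,-0.7,0,0,0,0,0,0,-1,0,0,0,0,0,0,-1,0,0,0,0,0,0,-1,0,0,0,0])

```text
t: 14.02
position: [545.9, 339.9, 199.8]
eef_rot: [0.0, 0.424, 0.905, 0.0]
wrist_force: [-0.3, -0.1, -1.7]
width: 0.543
gripper_force: 41.9
```

```bash
python3 - <<'E'
from h import *
go((603.4,-80.6,56),130)
E
```

```text
t 14.025 pos [545.9 339.9 199.8] q [0.56 0.48 0.11 1.21 0.   1.43] w 0.543 F 41.9
shift [-2.4   -1.498  0.959] turn [ 0.    -0.    -0.003]
```

Call:
arm_command(motion=[-0.3,-0.19,0,0,0,0,0,-0.55,-0.35,0,0,0,0,0,-0.8,-0.5,0,0,0,0,0,-0.8,-0.5,0,0,0,0,0])

```text
t: 14.52
position: [564.1, 196.4, 197.8]
eef_rot: [-0.001, 0.426, 0.905, -0.002]
wrist_force: [0.1, 0.4, -0.6]
width: 0.545
gripper_force: 41.8
```

Call:
arm_command(motion=[-0.3,-0.19,0,0,0,0,0,-0.55,-0.35,0,0,0,0,0,-0.8,-0.5,0,0,0,0,0,-0.8,-0.5,0,0,0,0,0])

```text
t: 15.02
position: [583.7, 57.5, 198.2]
eef_rot: [-0.001, 0.426, 0.905, -0.001]
wrist_force: [-0.1, 1.6, -1.6]
width: 0.543
gripper_force: 41.8
```

Call:
arm_command(motion=[-0.3,-0.19,0,0,0,0,0,-0.55,-0.35,0,0,0,0,0,-0.8,-0.5,0,0,0,0,0,-0.8,-0.5,0,0,0,0,0,-0.8,-0.5,0,0,0,0,0])

```text
t: 15.65
position: [602.9, -79.4, 198.8]
eef_rot: [-0.001, 0.424, 0.906, 0.0]
wrist_force: [-1.1, 0.2, -0.6]
width: 0.539
gripper_force: 41.8
```

```bash
python3 - <<'E'
from h import *
im,d=manip.capture('wrist');C=cloud(d.astype(float),manip.camera_model('wrist'))
cv2.imwrite('pics/w3.png',im[:,:,::-1])
go((603.4,-80.6,60),130)
E
```

```text
t 15.7 pos [602.9 -79.  199. ] q [-0.13  0.42  0.01  1.17  0.    0.74] w 0.542 F 41.8
shift [-0.012 -0.004  0.927] turn [-0.    -0.001 -0.002]
```

View pics/w3.png

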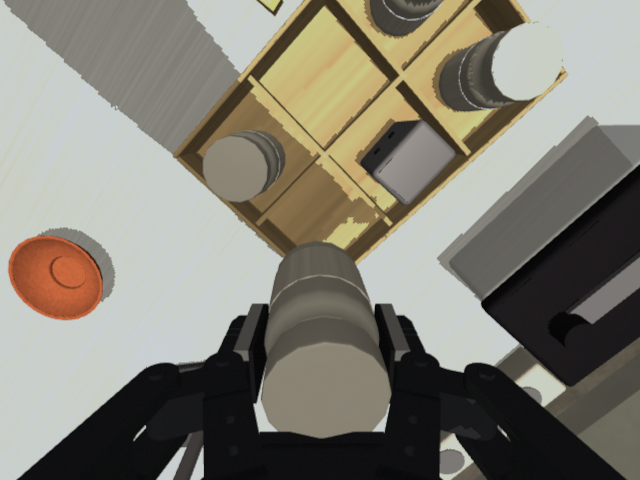

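The wrist view shows jar_b upright over the far-right cell. jar_a stands in the far-left cell at (500,65), and the cover is in its cell at (410,165).

Call:
arm_command(motion=[-0.01,0,0.2,0,0,0,0,-0.01,0,0.5,0,0,0,0,-0.01,0,0.75,0,0,0,0,-0.01,0,0.85,0,0,0,0,-0.01,0,0.91,0,0,0,0,-0.01,0,0.93,0,0,0,0,-0.01,0,0.93,0,0,0,0])

```text
t: 16.58
position: [605.3, -81.9, 61.4]
eef_rot: [0.001, 0.424, 0.905, 0.0]
wrist_force: [-0.5, 0.5, -1.8]
width: 0.541
gripper_force: 41.8
```

Call:
arm_command(motion=[0,0,0.01,0,0,0,0,0,0,0.015,0,0,0,0,0,0,0.015,0,0,0,0])

```text
t: 16.95
position: [604.4, -82.0, 58.2]
eef_rot: [0.0, 0.425, 0.905, 0.0]
wrist_force: [0.2, -0.7, -1.0]
width: 0.542
gripper_force: 41.8
```

Call:
arm_command(motion=[0,0,0.01,0,0,0,0,0,0,0.018,0,0,0,0,0,0,0.018,0,0,0,0])

```text
t: 17.32
position: [604.8, -82.2, 56.6]
eef_rot: [0.001, 0.425, 0.905, -0.0]
wrist_force: [-1.8, -0.0, 5.8]
width: 0.539
gripper_force: 42.5
```

Call:
arm_command(motion=[0,0,0,0,0,0,0.6,0,0,0,0,0,0,0.7,0,0,0,0,0,0,0.76,0,0,0,0,0,0,0.76,0,0,0,0,0,0,0.76,0,0,-0.2,0,0,0,0.76,0,0,-0.5,0,0,0,0.76,0,0,-0.9,0,0,0,0.76,0,0,-0.95,0,0,0,0.76,0,0,-0.95,0,0,0,0.76])

```text
t: 18.58
position: [604.7, -81.9, 198.4]
eef_rot: [0.001, 0.424, 0.905, 0.0]
wrist_force: [-0.7, 0.8, -0.3]
width: 0.758
gripper_force: 0.0
```

Call:
arm_command(motion=[0.25,0,0,0,0,-0.54,0.76,0.4,0.4,0,0,0,-0.54,0.76,0.4,0.4,0,0,0,-0.54,0.76,0.4,0.4,0,0,0,-0.54,0.76,0.4,0.4,0,0,0,-0.54,0.76,0.4,0.4,0,0,0,-0.54,0.76])

```text
t: 19.32
position: [610.7, 2.7, 195.5]
eef_rot: [-0.002, 0.034, 0.999, -0.0]
wrist_force: [0.8, 0.4, 0.2]
width: 0.766
gripper_force: 0.0
```

```bash
python3 - <<'E'
from h import *
im,d=manip.capture('wrist');C=cloud(d.astype(float),manip.camera_model('wrist'))
cv2.imwrite('pics/w4.png',im[:,:,::-1])
q=C[(d>0)&(C[:,:,2]>84)&(C[:,:,2]<103)&(np.hypot(C[:,:,0]-611,C[:,:,1]-6.5)<36)]
print(len(q),q.mean(0),rect(q[:,:2]))
im,d=manip.capture('top');C=cloud(d.astype(float),manip.camera_model('top'))
for c in((619,95),(604,-80),(536,97),(522,-72)):
  q=C[(C[:,:,2]>85)&(C[:,:,2]<115)&(np.hypot(C[:,:,0]-c[0],C[:,:,1]-c[1])<32)];print(len(q),q.mean(0) if len(q) else '')
go((611.5,6.5,64),176)
E
```

```text
3263 [612.13852132   5.9716124   93.58669907] ((614.1705322265625, 5.877613067626953), (50.15732192993164, 36.21659469604492), 88.51924133300781)
265 [618.63647369  91.26411894 104.48478898]
0 
274 [535.41031413  96.46758083 105.08528244]
0 
t 19.425 pos [611.2   2.6 196.2] q [ 0.    0.43  0.02  1.17 -0.    0.07] w 0.757 F 0.0
shift [-0.003  0.026  0.882] turn [-0.    -0.002  0.001]
```

View pics/w4.png

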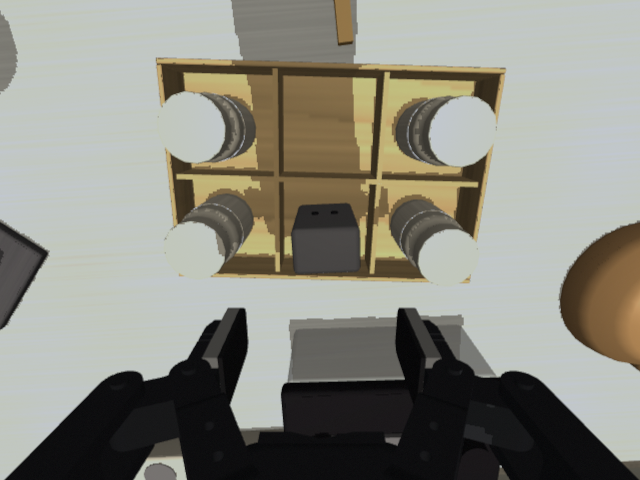

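The wrist view shows all four jars standing in their cells. The cover's back pins at (325,212) face the robot, and the fingers straddle it with room on both sides.

Call:
arm_command(motion=[-0.01,0.023,0,0,0,-0.02,0.76,-0.01,0.023,0.3,0,0,-0.02,0.76,-0.01,0.023,0.6,0,0,-0.02,0.76,-0.01,0.023,0.8,0,0,-0.02,0.76,-0.01,0.023,0.92,0,0,-0.02,0.76,-0.01,0.023,0.93,0,0,-0.02,0.76,-0.01,0.023,0.93,0,0,-0.02,0.76], force=60)

```text
t: 20.3
position: [614.4, 6.1, 59.0]
eef_rot: [0.001, 0.018, 1.0, 0.0]
wrist_force: [-0.1, -0.2, 0.8]
width: 0.76
gripper_force: 0.0
```

Call:
arm_command(motion=[0,0,0,0,0,0,0.65,0,0,0,0,0,0,0.5,0,0,0,0,0,0,0,0,0,0,0,0,0,0,0,0,0,0,0,0,0,0,0,0,0,0,0,0,0,0,0,0,0,0,0])

```text
t: 21.18
position: [615.1, 5.9, 59.8]
eef_rot: [0.002, 0.018, 1.0, 0.0]
wrist_force: [0.2, -1.2, 6.1]
width: 0.577
gripper_force: 62.8
```

```bash
python3 - <<'E'
from h import *
go((611.5,6.5,64),178)
E
```

```text
t 21.175 pos [615.1   5.9  59.8] q [ 0.01  0.52 -0.2   0.85 -0.    0.05] w 0.577 F 62.8
shift [ 0.024  0.003 -0.028] turn [ 0.     0.002 -0.001]
```

Call:
arm_command(motion=[0,0,-0.2,0,0,0,0,0,0,-0.6,0,0,0,0,0,0,-1,0,0,0,0,0,0,-1,0,0,0,0,0,0,-1,0,0,0,0])

```text
t: 21.8
position: [613.2, 6.0, 207.6]
eef_rot: [-0.001, 0.018, 1.0, 0.0]
wrist_force: [-0.2, 0.1, -1.9]
width: 0.574
gripper_force: 62.5
```

```bash
cat >> h.py <<'E'
VIEW=HC+RC@[-172.5,0,0]
RT=np.c_[-RC[:,0],RC[:,1],-RC[:,2]]
E
python3 - <<'E'
from h import *
s=manip.state();im,d=manip.capture('wrist');m=manip.camera_model('wrist')
cv2.imwrite('pics/w5.png',im[:,:,::-1])
G=R.from_quat(s['eef_rot'],scalar_first=True).as_matrix()
T=(cloud(d.astype(float),m)-s['position'])@G   # tool frame
ok=(d>0)&(abs(T[:,:,0])<45)&(abs(T[:,:,1])<24)
for z0 in range(-40,70,8):
    q=T[ok&(T[:,:,2]>=z0)&(T[:,:,2]<z0+8)]
    if len(q)>10:print(z0,len(q),np.percentile(q,[3,50,97],axis=0).round(1).tolist())
a=T[ok&(T[:,:,2]>0)&(T[:,:,2]<50)&(T[:,:,0]>0)]
if len(a)>20:
    o=np.median(a,0);n=np.linalg.svd(a-a.mean(0),full_matrices=False)[2][2];print('back',o,n)
print('view',VIEW);D=np.array([-20,0,17.8])
go(VIEW-RT@D,Rm=RT)
E
```

```text
-40 9366 [[-13.1, -21.8, -34.0], [3.0, -0.2, -33.0], [17.1, 21.3, -32.1]]
-32 2628 [[-15.2, -23.3, -32.0], [18.3, 0.5, -30.3], [19.6, 23.4, -24.5]]
-24 1224 [[18.2, -22.2, -23.8], [19.1, -0.3, -20.2], [19.7, 21.8, -16.3]]
-16 1045 [[18.2, -22.3, -15.7], [19.1, -0.2, -12.1], [19.7, 22.0, -8.4]]
-8 898 [[18.3, -22.3, -7.8], [19.2, -0.2, -4.2], [19.8, 22.1, -0.3]]
0 774 [[18.5, -22.4, 0.3], [19.2, -0.2, 3.8], [19.8, 21.8, 7.8]]
8 700 [[18.4, -22.3, 8.2], [19.4, -0.2, 11.2], [21.0, 22.1, 15.7]]
16 545 [[18.5, -22.5, 16.2], [19.3, -0.7, 20.0], [19.8, 21.9, 23.8]]
24 517 [[18.5, -22.2, 24.2], [19.3, 0.3, 27.9], [19.8, 21.9, 31.7]]
32 453 [[18.6, -22.3, 32.2], [19.4, 0.3, 35.6], [19.9, 21.9, 39.7]]
40 411 [[18.6, -22.0, 40.2], [19.4, 0.3, 43.9], [19.9, 21.7, 47.7]]
48 218 [[18.5, -22.7, 48.2], [19.4, -1.1, 50.3], [19.9, 21.5, 52.9]]
back [19.32746459 -0.23589178 20.03854022] [-0.99993465  0.01120105  0.00228814]
view [ 529.7115627  -245.69014592  220.15      ]
t 21.85 pos [612.5   6.  206.5] q [0.01 0.42 0.04 1.19 0.   0.05] w 0.574 F 62.5
shift [ 0.623 -1.583 -0.124] turn [ 0.123 -0.336  0.462]
```

View pics/w5.png

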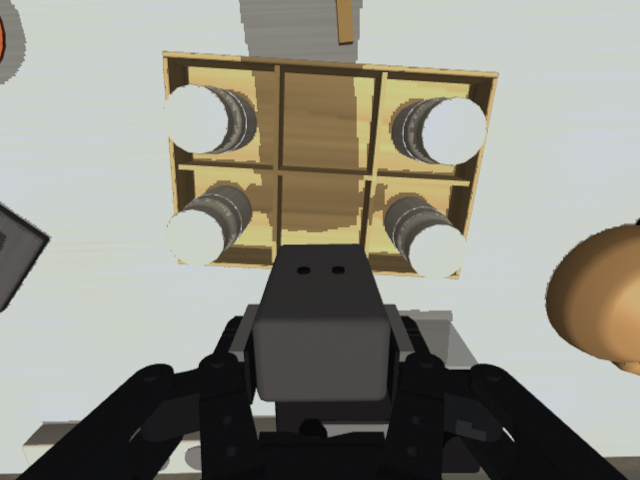

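The wrist view shows the cover held squarely by its sides at (322,350), with all four jars upright in the crate and its middle cells empty.

Call:
arm_command(motion=[0.08,-0.2,-0.05,0.02,-0.06,0.08,0,0.15,-0.4,-0.1,0.05,-0.13,0.18,0,0.22,-0.6,-0.12,0.07,-0.2,0.28,0,0.3,-0.8,-0.12,0.1,-0.27,0.37,0,0.3,-0.8,-0.12,0.12,-0.335,0.46,0,0.3,-0.8,-0.12,0.12,-0.335,0.46,0])

```text
t: 22.6
position: [560.4, -111.3, 222.3]
eef_rot: [0.238, 0.349, 0.902, -0.092]
wrist_force: [-1.0, -0.3, -2.0]
width: 0.574
gripper_force: 62.7
```

```bash
python3 - <<'E'
from h import *
go(VIEW-RT@[-20.7,0,19],Rm=RT)
E
```

```text
t 22.6 pos [ 560.4 -111.3  222.3] q [-0.01  0.08 -0.53  0.56 -0.34  0.66] w 0.574 F 62.7
shift [-0.247 -0.799  0.11 ] turn [ 0.002 -0.005  0.004]
```

Call:
arm_command(motion=[-0.06,-0.2,0.025,0,0,0,0,-0.12,-0.4,0.05,0,0,0,0,-0.18,-0.6,0.08,0,0,0,0,-0.23,-0.75,0.1,0,0,0,0,-0.247,-0.8,0.11,0,0,0,0,-0.247,-0.8,0.11,0,0,0,0,-0.247,-0.8,0.11,0,0,0,0])

```text
t: 23.48
position: [513.5, -227.4, 229.7]
eef_rot: [0.241, 0.35, 0.9, -0.091]
wrist_force: [-0.5, -0.3, -0.8]
width: 0.578
gripper_force: 63.0
```

```bash
python3 - <<'E'
from h import *
go(VIEW-RT@[-20.7,0,19],Rm=RT)
s=manip.state();print(s['dq'].round(3))
im,d=manip.capture('scene');cv2.imwrite('pics/s2.png',cv2.resize(im[200:400,60:330,::-1],None,fx=2.8,fy=2.8))
cs=cloud(d.astype(float),manip.camera_model('scene'))
G=R.from_quat(s['eef_rot'],scalar_first=True).as_matrix()
T=(cs-s['position'])@G
# cover as seen from the camera head frame
Q=(cs-HC)@RC+[42.5,0,0]
g=(d>0)&(Q[:,:,0]>-190)&(Q[:,:,0]<-105)&(abs(Q[:,:,1])<30)&(Q[:,:,2]>-65)&(Q[:,:,2]<60)
q=Q[g];print(len(q),np.percentile(q,[2,50,98],axis=0).round(1) if len(q) else '')
h=Q[(d>0)&(abs(Q[:,:,0])<80)&(abs(Q[:,:,1])<45)&(abs(Q[:,:,2])<35)];print('head',np.percentile(h,[1,50,99],axis=0).round(1))
im,d=manip.capture('wrist');s=manip.state();G=R.from_quat(s['eef_rot'],scalar_first=True).as_matrix()
T=(cloud(d.astype(float),manip.camera_model('wrist'))-s['position'])@G
a=T[(d>0)&(abs(T[:,:,1])<22)&(T[:,:,2]>-20)&(T[:,:,2]<45)&(T[:,:,0]>5)&(T[:,:,0]<35)]
print('back',np.median(a,0),np.linalg.svd(a-a.mean(0),full_matrices=False)[2][2])
E
```

```text
t 23.475 pos [ 513.5 -227.4  229.7] q [-0.3   0.01 -0.6   0.48 -0.21  0.39] w 0.578 F 63.0
shift [ 0.03  -0.016  0.009] turn [ 0.004 -0.001  0.001]
[ 0.007 -0.005 -0.003 -0.004 -0.003  0.002]
852 [[-157.7  -24.8  -32. ]
 [-129.8    7.6   14.4]
 [-122.8   28.9   55.4]]
head [[ 22.  -32.9 -24. ]
 [ 64.9   8.6   5. ]
 [ 69.7  35.   24.9]]
back [1.85836626e+01 9.12160159e-03 3.58527015e+00] [-0.9999262   0.01116862  0.00478145]
```

View pics/s2.png

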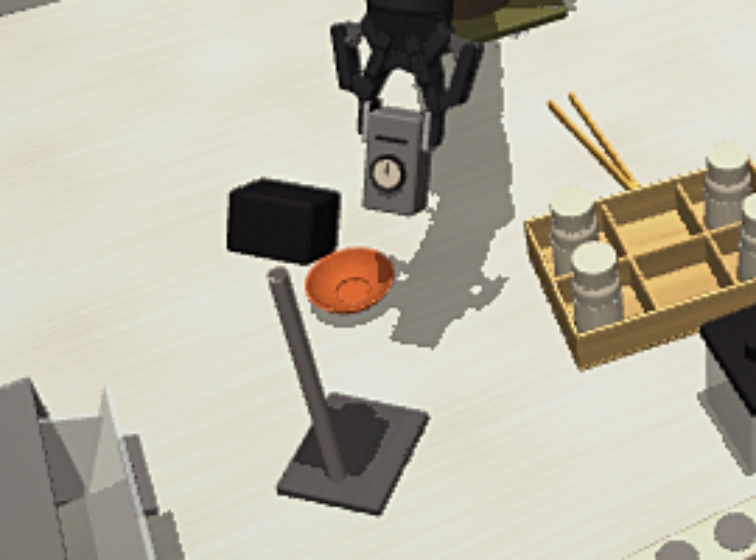

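The scene crop shows the cover held tilted with its dial at (387,172), facing the camera head at (285,220). Four jars stand in the crate.

Call:
arm_command(motion=[0.015,-0.008,0.005,0,0,0,0,0.03,-0.016,0.009,0,0,0,0,0.03,-0.016,0.009,0,0,0,0,0.03,-0.016,0.009,0,0,0,0,0.03,-0.016,0.009,0,0,0,0])

```text
t: 24.2
position: [509.2, -227.6, 226.7]
eef_rot: [0.242, 0.351, 0.9, -0.092]
wrist_force: [-0.5, 0.4, -2.3]
width: 0.579
gripper_force: 63.0
```

```bash
python3 - <<'E'
from h import *
go(VIEW-RT@[-20.7,0,19],Rm=RT)
print(manip.state()['dq'].round(3))
im,d=manip.capture('scene');Q=(cloud(d.astype(float),manip.camera_model('scene'))-HC)@RC+[42.5,0,0]
hsv=cv2.cvtColor(im,cv2.COLOR_RGB2HSV)
g=(d>0)&(abs(Q[:,:,0]+130)<35)&(abs(Q[:,:,1])<24)&(abs(Q[:,:,2])<24)
w=g&(im.min(2)>140);v,u=np.nonzero(w);print('dial',w.sum(),u.mean(),v.mean(),np.median(Q[w],0) if w.any() else '')
f=Q[g&(Q[:,:,0]>-145)&(abs(Q[:,:,2]-0)<30)];print(len(f),np.linalg.svd(f-f.mean(0),full_matrices=False)[2][2],f.mean(0))
im,d=manip.capture('top');C=cloud(d.astype(float),manip.camera_model('top'))
for c in((619,93),(604,-82),(536,97),(522,-72)):
  q=C[(C[:,:,2]>85)&(C[:,:,2]<115)&(np.hypot(C[:,:,0]-c[0],C[:,:,1]-c[1])<32)];print(len(q),q.mean(0) if len(q) else '')
E
```

```text
t 24.2 pos [ 509.2 -227.6  226.7] q [-0.3   0.   -0.61  0.47 -0.21  0.39] w 0.579 F 63.0
shift [0.002 0.004 0.002] turn [ 0.004 -0.     0.   ]
[-0.001  0.001 -0.002 -0.001 -0.001 -0.   ]
dial 54 197.44444444444446 261.462962962963 [-128.49463026    0.66806644    1.0646034 ]
346 [ 0.9992813   0.02801759 -0.02553243] [-131.80932519    2.03012292    0.38548085]
263 [618.62093772  91.16384643 104.57533666]
267 [601.59488098 -84.26897747 104.66820148]
273 [535.46453956  96.51983257 105.14912198]
272 [521.59255597 -71.82241567 105.15257419]
```

```bash
python3 -c "
from plant import manip
print(manip.job_done())"
```

```text
the job is handed in; nothing more can be done
None
```

The job is handed in at 24 s of the 72 s allowed: both loose jars stand upright in their own crate cells, and the cover is held still with its dial measured within about 2 mm of the view point and within about 0.04 rad of square to the lens.

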